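# Porcelain spot plate from its storage rest to the reading stage

## Task

Take the white porcelain spot plate out of its grey storage rest and lay it on the green reading stage. It lies sunk between the rest's yellow ribs and cannot be pinched there: press lightly on top and edge it out through the open end until it overhangs enough to pinch, lift it away, lay it between the white lips of the stage and slide it fully home against the red stop, then let go. The plate is brittle: never press or push it against the rest or the stage with more than 25 N, do not let it fall, and leave the bottle, beaker and jar where they are.

Things in the scene. Friction and masses are not known exactly. Their poses are not given: they have to be found in the camera images.
- plate_center (a point): Centre of the loose white plate with blue spots: 150 mm long (x), 54 wide (y), 6 thick, about 120 g. Slides easily on rest and stage (friction about 0.25); fingertips hold it well. Starts flat in the rest, at most 4 mm from the end rib, 8 mm in all between the side ribs: no finger fits behind or beside it. Grip it across its width; both ends are alike
- nest_mouth (a point): Fixed rigid grey rest, 166 x 86 mm. Point: middle of its open end's edge on the bed, 60 mm above the bench. x points inward (edge the plate out along -x, roughly towards the robot), z up. Channel 62 mm wide, 154 long; ribs at sides and inner end 12 mm wide, 6 high (as the plate). Free below and before the open end. Plate tips at 75 mm overhang; 40 to 55 is good
- stage_seat (a point): Fixed rigid green stage, dark metal top, 112 x 86 mm. Point: the plate's centre when home, 3 mm above the bed, which is 50 mm above the bench. x points to the red stop, face 75 mm away (12 mm thick, 12 above the bed); z up. The bed's open end is 25 mm away along -x: there 50 mm of the plate overhangs when home. White side lips 62 mm apart, 12 wide, 6 high above the bed
- bottle: bystander: amber bottle, 56 mm diameter, 130 mm tall, origin at the centre of its underside
- beaker: bystander: white cup-shaped beaker, 70 mm diameter, 90 mm tall, origin at the centre of its underside
- jar: bystander: green jar with blue cap, 60 mm diameter, 70 mm tall, origin at the centre of its underside
Mind the look-alikes: they are no part of the job. What is meant by the part that bears plate_center is not orange or turquoise, and is the smaller of those in its own colour.

How it is judged:
On the way, in this order (a step that is already met when the one before it is completed fails the run):
1. the plate, still lying flat on the rest, overhangs the open end by 23 to 70 mm (x of plate_center in the frame of nest_mouth between 0.005 and 0.052 m and z of plate_center in the frame of nest_mouth between 0 and 0.006 m and angle between plate_center's own z axis and vertical below 0.06 rad), for 0.2 s.
2. the plate is lifted clear of the rest in the fingers (z of plate_center in the frame of nest_mouth above 0.02 m and contact force between plate and nest below 0.05 N and contact force between plate and the fingers above 1 N), for 0.2 s.
At the end, for the whole second after the job is handed in: The plate lies flat on the stage's bed between the white lips, within 4 mm of the red stop, released and at rest (x of plate_center in the frame of stage_seat between -0.004 and 0.004 m and y of plate_center in the frame of stage_seat between -0.006 and 0.006 m and z of plate_center in the frame of stage_seat between -0.003 and 0.003 m and angle between the x axis of plate_center and the x axis of stage_seat, either way round below 0.12 rad and angle between plate_center's own z axis and vertical below 0.04 rad and linear speed of plate below 0.01 m/s and contact force between plate and the fingers below 0.05 N); the robot touches nothing.
It fails at once if the plate is pressed or pushed against the rest with more than 25 N (contact force between plate and nest above 25 N).
It fails at once if the plate is pressed, pushed or dropped on the stage with more than 25 N (contact force between plate and stage above 25 N).
It fails at once if the plate falls to the bench (height (world z) of plate_center below 0.03 m).
It fails at once if the bottle, beaker or jar is moved more than 20 mm (distance of any of bottle, beaker, jar from where it was at the start of the episode above 0.02 m).
It also fails if it takes over 64 s, if anything falls off the work surface, if the arm or the gripper's body presses on something with over 40 N, if the wrist force passes 120 N, or if a joint passes its speed limit or range.

## Robot

A 7-joint arm with a two-finger parallel gripper is mounted at the origin on the work surface. World frame = base frame: x ahead of the robot, y to its left, z up, the work surface at z = 0. Lengths are in m, angles in rad, forces in N, time in s.
With the tool pointing down it reaches from about 0.35 to 0.9 m from the base axis. Payload 8.1 kg.
Tool frame: the origin (TCP) lies at the centre of the arm's flange, where the gripper is bolted on; the fingertips stand 178 mm ahead of it and the grasp point (between the pads) lies 159 mm ahead of it; z points along the fingers, y is the direction in which the jaws open and shut (so a half turn about z gives the same grasp; the last joint's range is limited). The gripper opens to 92 mm and grips with 3 to 60 N. Pads are 19 mm wide; open, the fingers measure 130 mm over their backs; the gripper's body (75 mm by 190 mm) begins 47 mm behind the grasp point.
Start: joints at [1.22, 0.434, 0.025, 1.573, -0.012, 1.134, -0.075], TCP at [0.153, -0.606, 0.405] pointing down, gripper open.
Joint ranges: [-2.62, 2.62], [-0.44, 2.09], [-1.27, 1.32], [0.08, 2.57], [-1.32, 4.46], [0.12, 2], [-2.74, 2.74]. Speed limits (rad/s): [2.22, 2.22, 3.01, 3.01, 3.14, 3.14, 3.14].

## Interface

Orientations are given as a rotation vector (axis times angle).
In Python, from cell import arm, get_image, camera_model gives the robot as it stands. The module is installed in compiled form; this text tells all that it offers.
- The arm moves only by the shell command python3 -m pendant 'ROWS' [FORCE]. ROWS is JSON, a list that holds one entry, the list of rows, each a list of 7 numbers: the shift along the tool's x, y, z in mm, then the turn, a rotation vector about the tool's x, y, z in rad, then the closure, from -1 (fully open) to 1 (shut). In form: [[[x, y, z, rx, ry, rz, hand], ...]]. A call has 1 to 20 rows; each row is the pose to reach, as a shift and turn from the pose commanded when the call began, along the tool's axes at that moment; what a row does not reach only later rows make up. A row lasts 1/8 s, in which the tool goes at most 62.5 mm and 10.7 degrees, less where a joint would pass 70% of its speed; a pose out of reach is approached as far as the arm can. A call with a gripper value outside its range is refused whole. The fingers move at their own pace and stop on an object; FORCE is the grip in N (left out, the last holds). Time passes only in rows, so rows that repeat a pose let the fingers close. It gives the time, the measured TCP pose, the force and the opening at its end, in the units of the state.
- arm.observe(): the state, without advancing time (a new reading comes with each control period).
- get_image(name): name is "scene" or "side" or "wrist"; returns the picture (400x640x3 uint8, red, green, blue); there is no depth.
- camera_model(name): a dict with "fx", "fy", "cx", "cy" (pixels), "position" and "orientation" of the camera in the world; the wrist camera has in their place "T_tool_cam" (4x4, takes a point from camera to tool coordinates, whose origin is the TCP and whose axes are the flange's). Camera axes: x right, y down, z forward; pixel columns grow to the right and rows downward; lengths in m; the calibration is good to about 2 mm. A picture is of the moment at which its call begins: read the wrist's pose just before it. camera_model takes no time and is no camera call.
- arm.sign_off(): hands the job in, once; it reports no verdict.
The state is a dict: "clock": time; "joints": joint angles; "dq": joint speeds; "joint_efforts": joint torques, N m; "position": TCP position; "ee_rot": TCP orientation; "force": force on the tool from outside, world axes, zero at the start; "ft_torque": the same for the moment, N m; "width": opening from 0.0 (shut) to 1.0 (fully open).
Only numpy, scipy, OpenCV 4.12 (cv2) and the standard library are available. Lean on these libraries where they do the work, as an engineer would, in place of code of your own. Each camera call takes 0.05 s, during which the arm holds its last target.

## Working session

There is one attempt and no reset: what is moved stays moved. The work goes in short steps, Python scripts to look and compute and a shell command to move; the robot and the scene stay as the last step left them, time stands still between calls to the robot, and variables do not carry over. Pictures are saved under pics/ and viewed, and the job is handed in when it is done.

```bash
mkdir -p pics; ls; python3 - <<'E'
from cell import arm,get_image,camera_model
import cv2
print(arm.observe())
for n in ["scene","side","wrist"]:
    im=get_image(n); cv2.imwrite(f"pics/{n}0.png",im[:,:,::-1]); print(n,camera_model(n))
E
```

```text
pics
{'clock': 0.0, 'joints': array([ 1.22037826,  0.43520623,  0.02497142,  1.57411409, -0.01158632,
        1.13396736, -0.07510029]), 'dq': array([ 0.00056994, -0.0013646 ,  0.00034093, -0.00171886,  0.0004089 ,
       -0.00047157, -0.00244847]), 'joint_efforts': array([ 2.69408365e-04, -6.67857814e+01,  9.85306688e-01, -3.14465797e+01,
       -6.04925863e-02,  4.29543585e-02,  1.72808868e-04]), 'position': array([ 0.15321519, -0.60568652,  0.40394856]), 'ee_rot': array([-3.11601804e+00, -3.87991212e-01,  5.36865211e-04]), 'force': array([-0.21439767, -0.48650531,  0.48753512]), 'ft_torque': array([ 0.03954739, -0.02555683,  0.04054966]), 'width': 0.9984587889250784}
scene {'fx': 383.7524478002251, 'fy': 383.7524478002251, 'cx': 323.07285354958395, 'cy': 205.5681508106187, 'position': array([1.14574451, 0.25535557, 0.72264234]), 'orientation': array([-1.37793018, -2.18600282,  0.87699954])}
side {'fx': 378.4339136786914, 'fy': 378.4339136786914, 'cx': 318.6821519091641, 'cy': 193.7163471686903, 'position': array([0.48206794, 0.71281433, 0.93165142]), 'orientation': array([-0.14587348,  2.91306708, -1.03075696])}
wrist {'fx': 355.5335203044672, 'fy': 355.5335203044672, 'cx': 314.79658783515333, 'cy': 198.67262452384486, 'T_tool_cam': array([[ 6.30453664e-04, -9.66919208e-01, -2.55082039e-01,
         6.92163660e-02],
       [ 9.99998189e-01,  1.06761290e-03, -1.57534769e-03,
        -2.72724926e-04],
       [ 1.79556282e-03, -2.55080584e-01,  9.66918131e-01,
         2.07110666e-02],
       [ 0.00000000e+00,  0.00000000e+00,  0.00000000e+00,
         1.00000000e+00]])}
```

View pics/scene0.png

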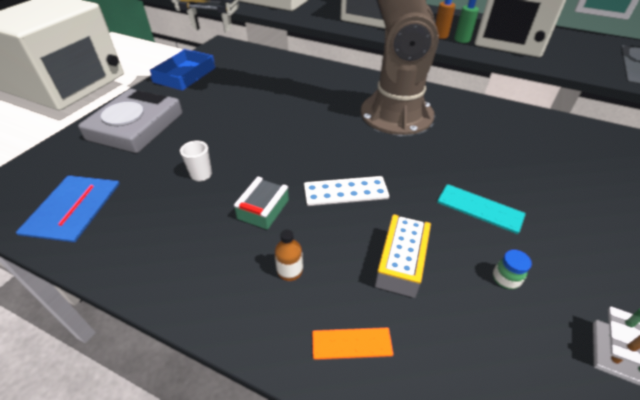

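View pics/side0.png

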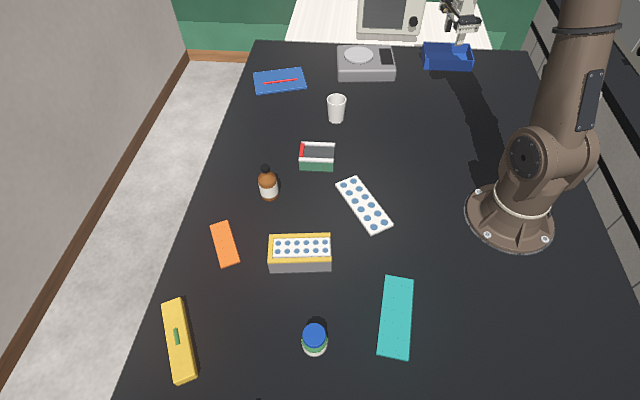

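View pics/wrist0.png

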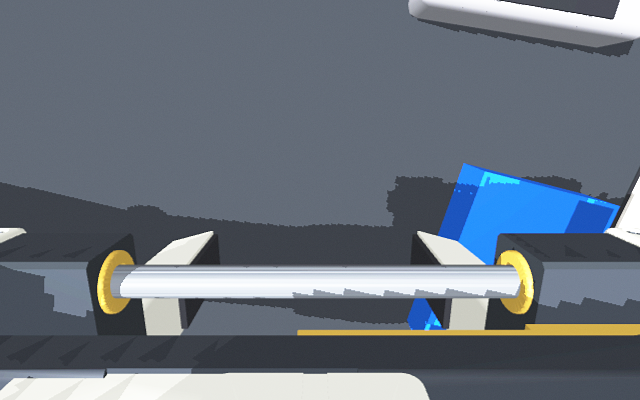

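The scene and side views show the rest with its yellow ribs at scene (405,250) / side (300,250) and its open end towards the robot. The big look-alike lies at scene (347,190), and the stage is at scene (262,202) / side (318,157) with its stop facing away from the robot. Next I'll zoom in for corners.

```bash
cat > h.py <<'E'
import numpy as np,cv2
from scipy.spatial.transform import Rotation as R
from cell import arm,get_image,camera_model
def cam(n,st=None):
    m=camera_model(n); K=np.array([[m['fx'],0,m['cx']],[0,m['fy'],m['cy']],[0,0,1]])
    if n=='wrist':
        T=np.eye(4);T[:3,:3]=R.from_rotvec(st['ee_rot']).as_matrix();T[:3,3]=st['position'];T=T@m['T_tool_cam']
        return K,T[:3,:3],T[:3,3]
    return K,R.from_rotvec(m['orientation']).as_matrix(),np.array(m['position'])
def plane(c,uv,z):
    K,Rm,p=c; uv=np.atleast_2d(np.array(uv,float))
    d=(Rm@np.linalg.inv(K)@np.c_[uv,np.ones(len(uv))].T).T
    return p+d*((z-p[2])/d[:,2])[:,None]
def proj(c,P):
    K,Rm,p=c; q=(K@Rm.T@(np.atleast_2d(P)-p).T).T; return q[:,:2]/q[:,2:]
E
python3 - <<'E'
import cv2,numpy as np
s=cv2.imread('pics/scene0.png'); d=cv2.imread('pics/side0.png')
def c(im,x,y,w,h,k): return cv2.resize(im[y:y+h,x:x+w],None,fx=k,fy=k,interpolation=cv2.INTER_CUBIC)
a=np.hstack([c(s,370,205,70,95,6)[:570,:400],c(s,225,170,70,95,6)[:570,:400]]); cv2.imwrite('pics/z1.png',a)
b=np.hstack([c(d,260,225,80,55,5),c(d,290,130,55,55,5)]);cv2.imwrite('pics/z2.png',b)
E
```

```text
(no output)
```

View pics/z1.png

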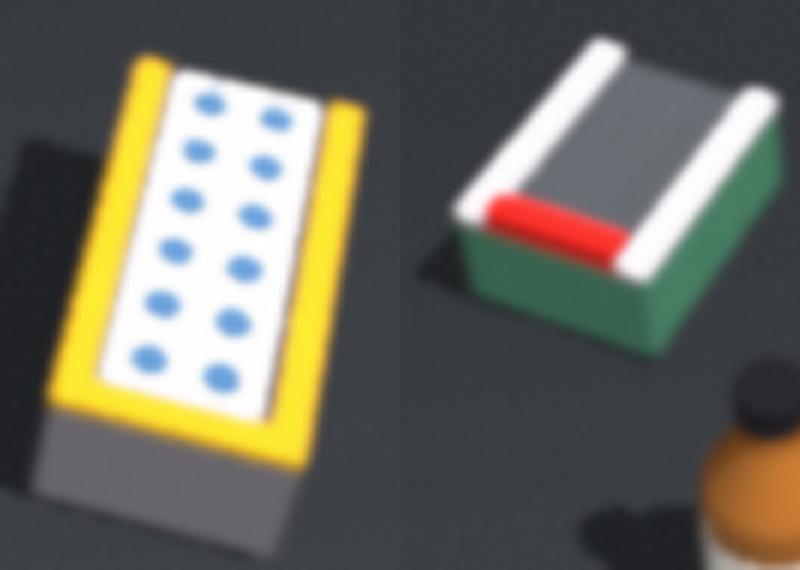

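View pics/z2.png

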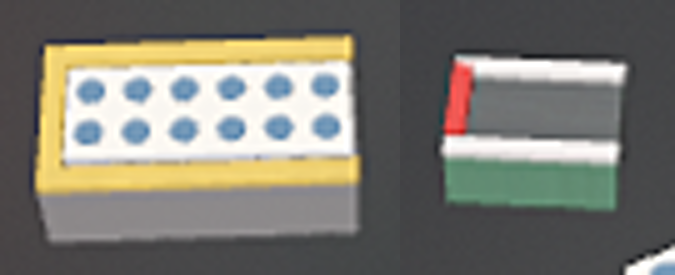

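```bash
python3 - <<'E'
from h import *
for n,rois in (('scene',((370,205,440,300),(228,172,292,232))),('side',((262,225,338,266),(292,135,342,180)))):
    im=cv2.imread(f'pics/{n}0.png'); hsv=cv2.cvtColor(im,cv2.COLOR_BGR2HSV).astype(int); H,S,V=hsv[...,0],hsv[...,1],hsv[...,2]
    c=cam(n)
    def pts(mask,r):
        m=np.zeros(mask.shape,np.uint8); m[r[1]:r[3],r[0]:r[2]]=mask[r[1]:r[3],r[0]:r[2]]
        nn,l,st,_=cv2.connectedComponentsWithStats(m); k=1+np.argmax(st[1:,4]); v,u=np.where(l==k); return np.c_[u,v]
    def rect(p,z):
        P=plane(c,p,z)[:,:2]*1000; (x,y),(w,h),a=cv2.minAreaRect(P.astype(np.float32)); b=cv2.boxPoints(((x,y),(w,h),a)); return np.round([x,y,w,h,a],1),np.round(b,0).tolist()
    print(n)
    yel=(H>18)&(H<35)&(S>110)&(V>120)
    print('yellow',rect(pts(yel,rois[0]),.066))
    wh=(V>150)&((S<60)|((H>95)&(H<125)&(S<160)&(V>140)))
    print('plate',rect(pts(wh,rois[0]),.066))
    red=((H<8)|(H>172))&(S>130)&(V>90)
    print('red',rect(pts(red,rois[1]),.062))
    gr=(((S<60)&(V>130))|(red))
    print('stage top',rect(pts(gr,rois[1]),.056))
for n in('scene','side'):
    c=cam(n)
# bystanders rough at base
print(plane(cam('scene'),[(290,275),(200,178),(508,284)],0.0))
print(plane(cam('side'),[(268,170),(337,97),(314,333)],[.13][0]))
E
```

```text
scene
yellow (array([599.1, 201.9, 173.4,  91.2,   7.5]), [[507.0, 236.0], [519.0, 145.0], [691.0, 168.0], [679.0, 258.0]])
plate (array([592.7, 200.8, 153.8,  58.4,   7.5]), [[513.0, 220.0], [520.0, 162.0], [673.0, 182.0], [665.0, 240.0]])
red (array([ 646.5, -164.7,   22. ,   57.9,    2.4]), [[634.0, -136.0], [637.0, -194.0], [659.0, -193.0], [656.0, -135.0]])
stage top (array([ 593.9, -167.4,  120.3,   95.5,    1.3]), [[533.0, -121.0], [535.0, -216.0], [655.0, -214.0], [653.0, -118.0]])
side
yellow (array([600. , 201.8, 167.1,  90.2,   7.6]), [[511.0, 235.0], [523.0, 146.0], [689.0, 168.0], [677.0, 258.0]])
plate (array([594.2, 201.4, 152.4,  58.8,   7.2]), [[515.0, 221.0], [522.0, 163.0], [674.0, 182.0], [666.0, 240.0]])
red (array([ 643.6, -166.8,   14.6,   60.7,    2.1]), [[635.0, -137.0], [637.0, -197.0], [652.0, -197.0], [650.0, -136.0]])
stage top (array([ 595.1, -167.4,  113.6,   96.5,    1.9]), [[537.0, -121.0], [540.0, -218.0], [653.0, -214.0], [650.0, -117.0]])
[[ 0.73643877 -0.0114078   0.        ]
 [ 0.56283741 -0.39377781  0.        ]
 [ 0.54905203  0.43192099  0.        ]]
[[ 0.71573162 -0.00572746  0.13      ]
 [ 0.54334125 -0.36305825  0.13      ]
 [ 0.53152609  0.44342719  0.13      ]]
```

Both views agree on the poses:
- **Rest:** centre (600,202), yaw 7.5°, so the mouth is about (517.5,191).
- **Plate:** centre (593.5,201).
- **Stage:** centre about (595,-167), yaw about 2°.

I'll go over the stage first for a wrist close-up, then to the rest.

```bash
python3 -m pendant '[[[487,-328,0,0,0,0.213,1],[487,-328,0,0,0,0.213,1],[487,-328,0,0,0,0.213,1],[487,-328,0,0,0,0.213,1],[487,-328,0,0,0,0.213,1],[487,-328,0,0,0,0.213,1],[487,-328,0,0,0,0.213,1],[487,-328,0,0,0,0.213,1],[487,-328,0,0,0,0.213,1],[487,-328,0,0,0,0.213,1],[487,-328,0,0,0,0.213,1],[487,-328,0,0,0,0.213,1],[487,-328,0,0,0,0.213,1],[487,-328,0,0,0,0.213,1]]]' 30
python3 - <<'E'
from h import *
st=arm.observe(); im=get_image('wrist')[:,:,::-1]; cv2.imwrite('pics/w1.png',im); print(st['clock'],st['position'],st['ee_rot'],np.abs(st['dq']).max()); np.save('w1.npy',np.r_[st['position'],st['ee_rot']])
E
```

```text
clock: 1.9
position: [0.5445, -0.1695, 0.4048]
ee_rot: [3.141, 0.052, 0.0]
force: [-0.3, 1.0, -0.4]
width: 0.006
1.9 [ 0.54445099 -0.16948487  0.40484206] [3.14080871e+00 5.18639158e-02 2.45915798e-05] 0.004712144224405988
```

View pics/w1.png

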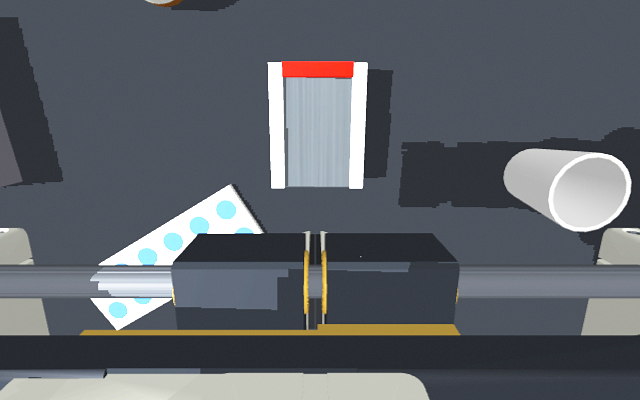

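The wrist view shows the stage well: red stop at rows 61–77, lips at columns 268–285 and 350–367, open end at row 188.

```bash
python3 - <<'E'
from h import *
w=np.load('w1.npy'); st=dict(position=w[:3],ee_rot=w[3:]); c=cam('wrist',st)
im=cv2.imread('pics/w1.png'); hsv=cv2.cvtColor(im,cv2.COLOR_BGR2HSV).astype(int);H,S,V=hsv[...,0],hsv[...,1],hsv[...,2]
def f(m,z,roi):
    a=np.zeros(m.shape,np.uint8);x0,y0,x1,y1=roi;a[y0:y1,x0:x1]=m[y0:y1,x0:x1]
    n,l,s,_=cv2.connectedComponentsWithStats(a);k=1+np.argmax(s[1:,4]);v,u=np.where(l==k)
    P=plane(c,np.c_[u,v],z)[:,:2]*1000;r=cv2.minAreaRect(P.astype(np.float32));print(np.round([*r[0],*r[1],r[2]],1),np.round(cv2.boxPoints(r),1).tolist())
red=((H<8)|(H>172))&(S>130)
f(red,.062,(260,50,380,200))
wh=(S<40)&(V>225)
f(wh,.056,(260,50,318,200));f(wh,.056,(318,50,380,200))
E
```

```text
[ 643.1 -167.2   12.9   61.3    1.9] [[635.5999755859375, -136.8000030517578], [637.5999755859375, -198.10000610351562], [650.5, -197.6999969482422], [648.5, -136.39999389648438]]
[ 592.6 -132.1  111.1   13.1    1.7] [[536.9000244140625, -127.19999694824219], [537.2999877929688, -140.3000030517578], [648.4000244140625, -137.0], [648.0, -123.9000015258789]]
[ 594.6 -205.5  112.1   13.4    1.7] [[538.4000244140625, -200.5], [538.7999877929688, -213.89999389648438], [650.7999877929688, -210.5], [650.4000244140625, -197.10000610351562]]
```

```bash
python3 -m pendant '[[[18,-364,0,0,0,-0.098,1],[18,-364,0,0,0,-0.098,1],[18,-364,0,0,0,-0.098,1],[18,-364,0,0,0,-0.098,1],[18,-364,0,0,0,-0.098,1],[18,-364,0,0,0,-0.098,1],[18,-364,0,0,0,-0.098,1],[18,-364,0,0,0,-0.098,1],[18,-364,0,0,0,-0.098,1],[18,-364,0,0,0,-0.098,1]]]' 30
python3 - <<'E'
from h import *
st=arm.observe(); im=get_image('wrist')[:,:,::-1].copy(); cv2.imwrite('pics/w2.png',im); print(st['clock'],st['position'],st['ee_rot'],np.abs(st['dq']).max(),st['force'])
c=cam('wrist',st)
hsv=cv2.cvtColor(im,cv2.COLOR_BGR2HSV).astype(int);H,S,V=hsv[...,0],hsv[...,1],hsv[...,2]
def f(m,z,roi):
    a=np.zeros(m.shape,np.uint8);x0,y0,x1,y1=roi;a[y0:y1,x0:x1]=m[y0:y1,x0:x1]
    n,l,s,_=cv2.connectedComponentsWithStats(a);k=1+np.argmax(s[1:,4]);v,u=np.where(l==k);print(u.min(),u.max(),v.min(),v.max())
    P=plane(c,np.c_[u,v],z)[:,:2]*1000;r=cv2.minAreaRect(P.astype(np.float32));print(np.round([*r[0],*r[1],r[2]],1),np.round(cv2.boxPoints(r),1).tolist())
yel=(H>18)&(H<35)&(S>110)&(V>120)
f(yel,.066,(220,0,420,232))
wh=(V>180)&((S<50)|((H>80)&(H<110)))
f(wh,.066,(220,0,420,232))
E
```

```text
clock: 3.2
position: [0.5506, 0.1945, 0.4048]
ee_rot: [3.134, 0.205, 0.0]
force: [-1.1, 0.1, -0.2]
width: 0.001
3.2 [0.55060435 0.1944924  0.40483366] [3.13446634e+00 2.04843749e-01 3.00265584e-04] 0.004965491349201665 [-1.11298236  0.11861829 -0.16180434]
262 366 25 218
[599.5 202.2 166.1  86.7   7.6] [[511.5, 234.3000030517578], [522.9000244140625, 148.3000030517578], [687.5999755859375, 170.1999969482422], [676.0999755859375, 256.20001220703125]]
281 349 42 215
[594.7 200.7 150.5  57.    7.8] [[516.2999877929688, 218.6999969482422], [524.0, 162.3000030517578], [673.0999755859375, 182.8000030517578], [665.2999877929688, 239.1999969482422]]
```

View pics/w2.png

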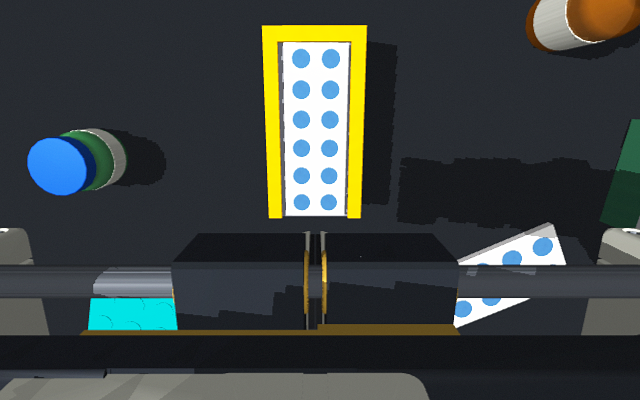

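The wrist view shows the rest at columns 262–366 and rows 25–218, with the plate flush in it. It agrees with the fixed cameras to about 1 mm. Now down to 6 mm above the plate.

```bash
python3 -m pendant '[[[52,-1,50,0,0,0,1],[52,-1,110,0,0,0,1],[52,-1,145,0,0,0,1],[52,-1,154,0,0,0,1],[52,-1,154,0,0,0,1],[52,-1,154,0,0,0,1],[52,-1,154,0,0,0,1],[52,-1,154,0,0,0,1]]]'
python3 -m pendant '[[[0,0,2,0,0,0,1],[0,0,3,0,0,0,1],[0,0,3,0,0,0,1]]]'
python3 -m pendant '[[[0,0,1,0,0,0,1],[0,0,1,0,0,0,1]]]'
python3 -m pendant '[[[0,0,0.5,0,0,0,1],[0,0,0.5,0,0,0,1]]]'
```

```text
clock: 4.25
position: [0.602, 0.2038, 0.2517]
ee_rot: [-3.134, -0.208, -0.002]
force: [-0.4, 0.4, 0.5]
width: 0.004
clock: 4.62
position: [0.6017, 0.2037, 0.2475]
ee_rot: [3.135, 0.208, -0.001]
force: [-0.1, -0.3, -0.4]
width: 0.002
clock: 4.88
position: [0.6017, 0.2037, 0.2466]
ee_rot: [3.135, 0.208, -0.0]
force: [-0.4, -0.1, -0.1]
width: 0.002
clock: 5.12
position: [0.6017, 0.2037, 0.2462]
ee_rot: [3.135, 0.208, -0.0]
force: [-1.0, -0.8, -0.4]
width: 0.004
```

```bash
python3 -m pendant '[[[0,1.5,1,0,0,0,1],[0,1.5,1,0,0,0,1]]]'
python3 -m pendant '[[[0,0,0.5,0,0,0,1],[0,0,0.5,0,0,0,1]]]'
python3 -m pendant '[[[0,0,0.5,0,0,0,1],[0,0,0.5,0,0,0,1]]]'
```

```text
clock: 5.38
position: [0.602, 0.202, 0.2451]
ee_rot: [3.134, 0.208, -0.0]
force: [0.2, 0.3, 0.1]
width: 0.004
clock: 5.62
position: [0.6019, 0.2023, 0.2447]
ee_rot: [-3.135, -0.208, 0.0]
force: [0.0, 0.9, 0.1]
width: 0.005
clock: 5.88
position: [0.602, 0.2023, 0.2444]
ee_rot: [-3.135, -0.208, -0.0]
force: [-0.3, 0.4, 3.6]
width: 0.002
```

```bash
python3 -m pendant '[[[0,0,0.2,0,0,0,1],[0,0,0.2,0,0,0,1]]]'
python3 -m pendant '[[[-2,0,0,0,0,0,1],[-4,0,0,0,0,0,1],[-6,0,0,0,0,0,1],[-8,0,0,0,0,0,1]]]'
```

```text
clock: 6.12
position: [0.602, 0.2023, 0.2444]
ee_rot: [-3.135, -0.208, -0.001]
force: [-1.4, -0.9, 5.6]
width: 0.007
clock: 6.62
position: [0.5942, 0.2013, 0.2444]
ee_rot: [-3.134, -0.208, -0.002]
force: [1.1, 0.8, 5.5]
width: 0.004
```

```bash
python3 - <<'E'
from h import *
for n in ('side','scene'):
    im=get_image(n)[:,:,::-1];r=(250,210,350,290) if n=='side' else (360,195,450,305)
    cv2.imwrite(f'pics/{n}1.png',cv2.resize(im[r[1]:r[3],r[0]:r[2]],None,fx=5,fy=5,interpolation=cv2.INTER_CUBIC))
E
```

```text
(no output)
```

View pics/side1.png

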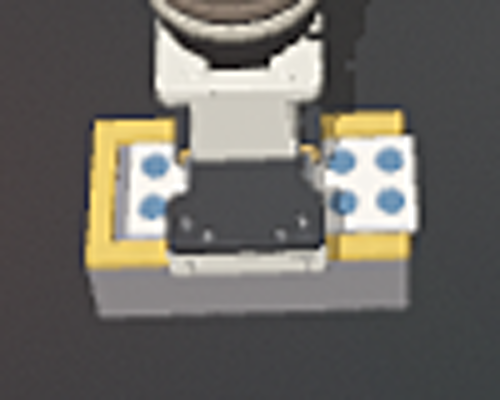

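The plate moves with the tool: its front edge is past the rib ends by a few mm and a gap has opened at the inner end. I'll continue dragging to about 48 mm.

```bash
python3 -m pendant '[[[-3,0,0,0,0,0,1],[-6,0,0,0,0,0,1],[-9,0,0,0,0,0,1],[-12,0,0,0,0,0,1],[-15,0,0,0,0,0,1],[-18,0,0,0,0,0,1],[-20,0,0,0,0,0,1]]]'
python3 -m pendant '[[[-3,0,0,0,0,0,1],[-6,0,0,0,0,0,1],[-9,0,0,0,0,0,1],[-12,0,0,0,0,0,1],[-15,0,0,0,0,0,1],[-18,0,0,0,0,0,1],[-20,0,0,0,0,0,1],[-20,0,0,0,0,0,1],[-20,0,0,0,0,0,1]]]'
python3 - <<'E'
from h import *
im=get_image('side')[:,:,::-1];r=(250,210,370,290)
cv2.imwrite(f'pics/side2.png',cv2.resize(im[r[1]:r[3],r[0]:r[2]],None,fx=5,fy=5,interpolation=cv2.INTER_CUBIC))
E
```

```text
clock: 7.6
position: [0.5743, 0.1987, 0.2444]
ee_rot: [-3.134, -0.208, -0.002]
force: [2.5, 1.1, 5.3]
width: 0.004
clock: 8.72
position: [0.5544, 0.196, 0.2444]
ee_rot: [-3.134, -0.208, -0.001]
force: [1.3, 0.6, 7.1]
width: 0.002
```

View pics/side2.png

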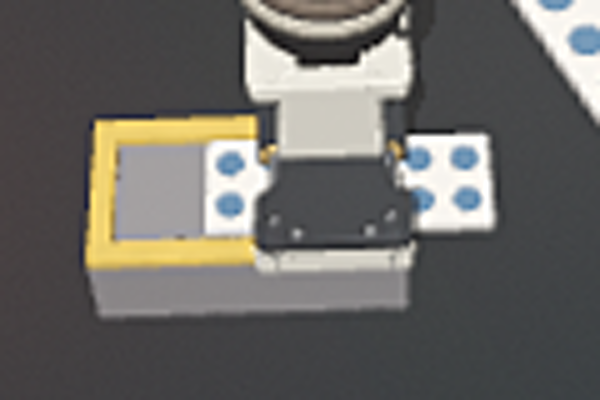

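```bash
python3 -m pendant '[[[0,0,-10,0,0,0,1],[0,0,-50,0,0,0,0],[-30,0,-90,0,0,0,-1],[-59,0,-100,0,0,0,-1],[-59,0,-100,0,0,0,-1],[-59,0,-100,0,0,0,-1],[-59,0,-100,0,0,0,-1],[-59,0,-100,0,0,0,-1]]]'
python3 - <<'E'
from h import *
st=arm.observe(); im=get_image('wrist')[:,:,::-1].copy(); cv2.imwrite('pics/w3.png',im); print(st['position'],st['ee_rot'],st['width'])
c=cam('wrist',st)
hsv=cv2.cvtColor(im,cv2.COLOR_BGR2HSV).astype(int);H,S,V=hsv[...,0],hsv[...,1],hsv[...,2]
wh=((V>180)&((S<50)|((H>80)&(H<120)))).astype(np.uint8); wh[232:]=0; wh[:,:200]=0;wh[:,440:]=0
n,l,s,_=cv2.connectedComponentsWithStats(wh);k=1+np.argmax(s[1:,4]);v,u=np.where(l==k);print(u.min(),u.max(),v.min(),v.max())
P=plane(c,np.c_[u,v],.066)[:,:2]*1000;r=cv2.minAreaRect(P.astype(np.float32));print(np.round([*r[0],*r[1],r[2]],1),np.round(cv2.boxPoints(r),1).tolist())
print(proj(c,[.5172,.1912,.066]),camera_model('wrist')['T_tool_cam'][:3,3])
E
```

```text
clock: 9.78
position: [0.4963, 0.1881, 0.3434]
ee_rot: [3.134, 0.208, -0.002]
force: [0.2, -0.3, 0.5]
width: 0.715
[0.49628041 0.18805655 0.34340957] [ 3.13448549e+00  2.07855878e-01 -1.50411655e-03] 0.7149958057919741
275 360 14 229
[547.7 194.5 149.8  55.9   7.2] [[469.8999938964844, 212.89999389648438], [476.8999938964844, 157.39999389648438], [625.5, 176.10000610351562], [618.5999755859375, 231.60000610351562]]
[[315.33866238 172.25174846]] [ 0.06917945 -0.00036382  0.02070998]
```

View pics/w3.png

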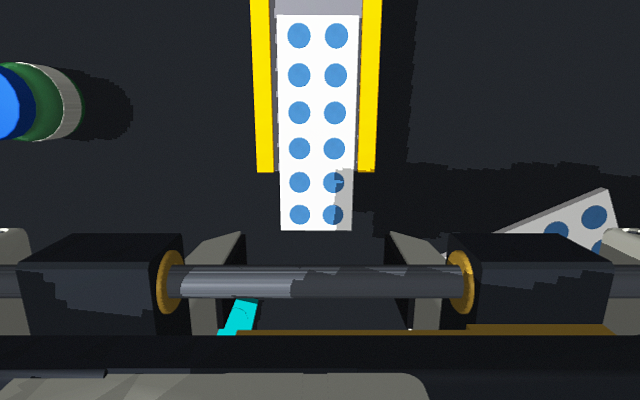

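The plate overhangs about 44 mm, flat and aligned, with its centre at (547.7,194.5). The gripper is centred on it. I'll descend and pinch.

```bash
python3 -m pendant '[[[0,0,0,0,0,0,-1],[0,0,0,0,0,0,-1],[0,0,30,0,0,0,-1],[0,0,70,0,0,0,-1],[0,0,100,0,0,0,-1],[0,0,115,0,0,0,-1],[0,0,121,0,0,0,-1],[0,0,121,0,0,0,-1],[0,0,121,0,0,0,-1]]]' 25
python3 -m pendant '[[[0,0,0,0,0,0,0],[0,0,0,0,0,0,0.2],[0,0,0,0,0,0,0.4],[0,0,0,0,0,0,0.6],[0,0,0,0,0,0,0.6],[0,0,0,0,0,0,1],[0,0,0,0,0,0,1],[0,0,0,0,0,0,1]]]' 25
```

```text
clock: 10.95
position: [0.4963, 0.1883, 0.224]
ee_rot: [-3.134, -0.208, -0.003]
force: [0.8, -0.4, 0.9]
width: 0.996
clock: 11.95
position: [0.4959, 0.1881, 0.223]
ee_rot: [3.135, 0.208, 0.0]
force: [0.2, 0.2, 0.6]
width: 0.584
```

```bash
python3 -m pendant '[[[0,0,0,0,0,0,1],[0,0,-3,0,0,0,1],[0,0,-8,0,0,0,1],[0,0,-20,0,0,0,1],[0,0,-40,0,0,0,1],[0,0,-60,0,0,0,1],[0,0,-60,0,0,0,1],[0,0,-60,0,0,0,1],[0,0,-60,0,0,0,1]]]' 40
python3 - <<'E'
from h import *
a=get_image('side')[150:330,230:430,::-1]; b=get_image('scene')[140:320,330:530,::-1]
cv2.imwrite('pics/l.png',cv2.resize(np.hstack([a,b]),None,fx=2,fy=2,interpolation=cv2.INTER_CUBIC))
E
```

```text
clock: 13.08
position: [0.4956, 0.1879, 0.2823]
ee_rot: [3.134, 0.208, -0.002]
force: [-0.5, 0.8, -0.9]
width: 0.577
```

View pics/l.png

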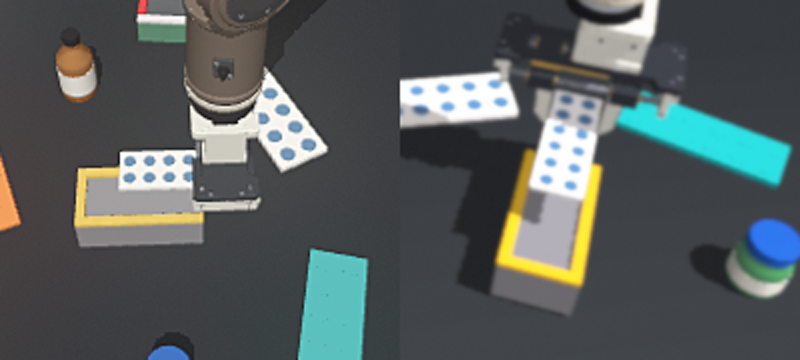

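The plate is lifted and held near level. I'll check its tilt and position in the hand from the wrist camera (width at the far and near ends).

```bash
python3 - <<'E'
from h import *
st=arm.observe(); im=get_image('wrist')[:,:,::-1].copy(); cv2.imwrite('pics/w4.png',im)
hsv=cv2.cvtColor(im,cv2.COLOR_BGR2HSV).astype(int);H,S,V=hsv[...,0],hsv[...,1],hsv[...,2]
wh=((V>180)&((S<50)|((H>80)&(H<120)))).astype(np.uint8); wh[232:]=0; wh[:,:200]=0;wh[:,440:]=0
n,l,s,_=cv2.connectedComponentsWithStats(wh);k=1+np.argmax(s[1:,4]);m=l==k
for v in range(0,232,12):
    u=np.where(m[v])[0]
    if len(u): print(v,u.min(),u.max(),u.max()-u.min()+1)
v=np.where(m.sum(1)>60)[0];print(v.min(),v.max())
E
```

```text
0 243 396 154
12 243 395 153
24 243 394 152
36 244 394 151
48 244 393 150
60 245 392 148
72 245 391 147
84 245 391 147
96 246 390 145
108 246 389 144
120 246 388 143
132 247 387 141
144 247 387 141
156 248 386 139
168 248 385 138
180 248 384 137
192 249 383 135
204 343 383 41
0 199
```

View pics/w4.png

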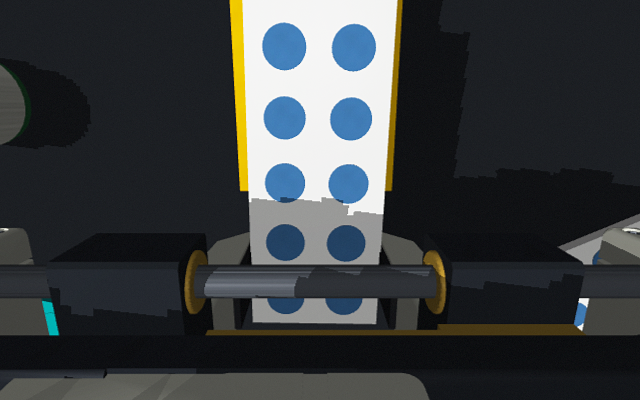

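The plate sits level in the hand: the widths fit a flat plane 159 mm ahead of the flange. Its centre is 52 mm ahead of the tool and +0.5 mm in tool y, about 1° yawed. Now carry it across.

```bash
python3 -m pendant '[[[0,0,-25,0,0,0,1],[0,0,-50,0,0,0,1],[-2,15,-60,0,0,0.01,1],[-6,45,-60,0,0,0.01,1],[-11,85,-60,0,0,0.02,1],[-16,125,-60,0,0,0.03,1],[-21,165,-60,0,0,0.04,1],[-26,205,-60,0,0,0.05,1],[-31,245,-60,0,0,0.06,1],[-36,285,-60,0,0,0.07,1],[-40,320,-60,0,0,0.08,1],[-43,345,-60,0,0,0.085,1],[-44.5,357,-60,0,0,0.085,1],[-44.5,357,-60,0,0,0.085,1],[-44.5,357,-60,0,0,0.085,1],[-44.5,357,-60,0,0,0.085,1]]]'
python3 - <<'E'
from h import *
st=arm.observe(); im=get_image('wrist')[:,:,::-1].copy(); cv2.imwrite('pics/w5.png',im);print(st['position'],st['ee_rot'],st['width'])
a=get_image('side')[60:240,230:430,::-1]; b=get_image('scene')[100:280,200:400,::-1]
cv2.imwrite('pics/l2.png',cv2.resize(np.hstack([a,b]),None,fx=2,fy=2,interpolation=cv2.INTER_CUBIC))
E
```

```text
clock: 15.22
position: [0.4992, -0.1705, 0.343]
ee_rot: [-3.14, -0.078, -0.0]
force: [-0.0, 0.3, -0.8]
width: 0.58
[ 0.49915075 -0.17050033  0.3430329 ] [-3.14025320e+00 -7.77464035e-02 -2.88994388e-05] 0.5803194361564072
```

View pics/w5.png

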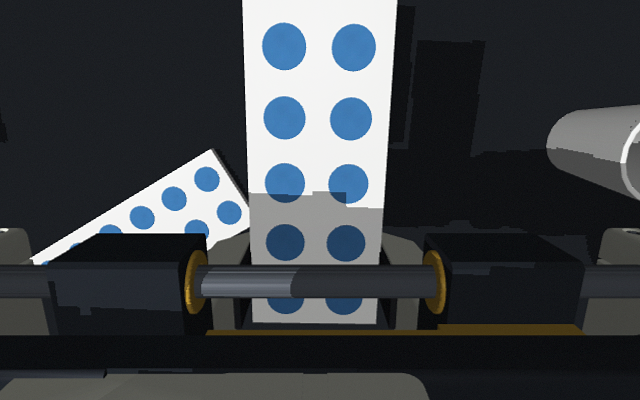

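View pics/l2.png

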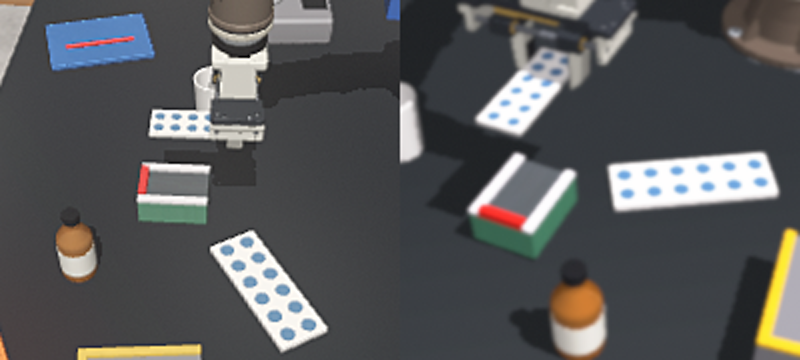

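No slip: the plate is at the same pixels in the wrist view (columns 243–396 at the top), and it hangs above the stage. I'll lower to about 8 mm above the bed.

```bash
python3 -m pendant '[[[0,1.5,20,0,0,0,1],[0,1.5,50,0,0,0,1],[0,1.5,80,0,0,0,1],[0,1.5,105,0,0,0,1],[0,1.5,118,0,0,0,1],[0,1.5,122,0,0,0,1],[0,1.5,122,0,0,0,1],[0,1.5,122,0,0,0,1]]]'
python3 - <<'E'
from h import *
st=arm.observe(); print(st['position'],st['force'])
a=get_image('side')[110:200,270:370,::-1]; b=get_image('scene')[160:250,220:320,::-1]
cv2.imwrite('pics/l3.png',cv2.resize(np.hstack([a,b]),None,fx=4,fy=4,interpolation=cv2.INTER_CUBIC))
E
```

```text
clock: 16.38
position: [0.4995, -0.1732, 0.2219]
ee_rot: [3.14, 0.075, 0.002]
force: [0.4, 0.6, -0.3]
width: 0.582
[ 0.49948417 -0.17322212  0.22186809] [ 0.36961718  0.55944175 -0.32945009]
```

View pics/l3.png

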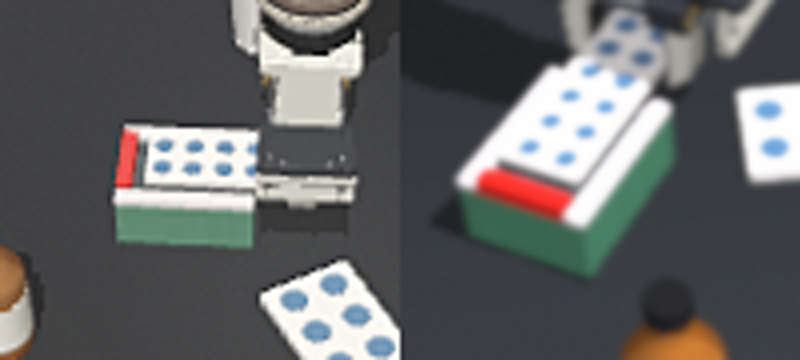

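```bash
python3 -m pendant '[[[0,-1.5,1,0,0,0,1],[0,-1.5,3,0,0,0,1],[0,-1.5,5,0,0,0,1],[0,-1.5,6,0,0,0,1],[0,-1.5,6,0,0,0,1]]]'
python3 -m pendant '[[[0,0,0.5,0,0,0,1],[0,0,1,0,0,0,1],[0,0,1,0,0,0,1]]]'
python3 -m pendant '[[[0,0,0.5,0,0,0,1],[0,0,0.5,0,0,0,1],[0,0,0.5,0,0,0,1]]]'
```

```text
clock: 17.1
position: [0.499, -0.1717, 0.2149]
ee_rot: [-3.141, -0.075, 0.0]
force: [0.1, 0.7, -0.1]
width: 0.58
clock: 17.48
position: [0.499, -0.1717, 0.214]
ee_rot: [3.141, 0.075, 0.0]
force: [0.5, 0.3, -1.5]
width: 0.578
clock: 17.85
position: [0.499, -0.1716, 0.2135]
ee_rot: [3.141, 0.075, -0.0]
force: [0.3, 0.4, -0.6]
width: 0.578
```

```bash
python3 -m pendant '[[[0,0,0.5,0,0,0,1],[0,0,0.5,0,0,0,1],[0,0,0.5,0,0,0,1]]]'
python3 -m pendant '[[[0,0,0.5,0,0,0,1],[0,0,0.5,0,0,0,1],[0,0,0.5,0,0,0,1]]]'
```

```text
clock: 18.23
position: [0.499, -0.1716, 0.213]
ee_rot: [3.141, 0.075, 0.0]
force: [-0.3, -0.1, -0.8]
width: 0.579
clock: 18.6
position: [0.499, -0.1716, 0.2126]
ee_rot: [3.141, 0.075, 0.0]
force: [-0.6, 0.8, 1.8]
width: 0.579
```

Light contact (+2 N). Now slide forward.

```bash
python3 -m pendant '[[[1,0,0,0,0,0,1],[2.5,0,0,0,0,0,1],[4,0,0,0,0,0,1],[5.5,0,0,0,0,0,1],[7,0,0,0,0,0,1],[8,0,0,0,0,0,1],[8,0,0,0,0,0,1]]]'
python3 -m pendant '[[[0.5,0,0.2,0,0,0,1],[1,0,0.2,0,0,0,1],[1,0,0.2,0,0,0,1]]]'
python3 - <<'E'
from h import *
st=arm.observe(); print(st['position'],st['force'])
a=get_image('side')[110:200,270:370,::-1]; b=get_image('scene')[160:250,220:320,::-1]
cv2.imwrite('pics/l4.png',cv2.resize(np.hstack([a,b]),None,fx=4,fy=4,interpolation=cv2.INTER_CUBIC))
E
```

```text
clock: 19.48
position: [0.5072, -0.1713, 0.2126]
ee_rot: [3.141, 0.075, 0.0]
force: [-0.4, -0.8, 2.8]
width: 0.577
clock: 19.85
position: [0.508, -0.1713, 0.2124]
ee_rot: [3.141, 0.075, 0.0]
force: [-0.8, -0.2, 4.2]
width: 0.585
[ 0.5080267  -0.17126164  0.21239091] [-0.84051673 -0.2491484   4.20377073]
```

View pics/l4.png

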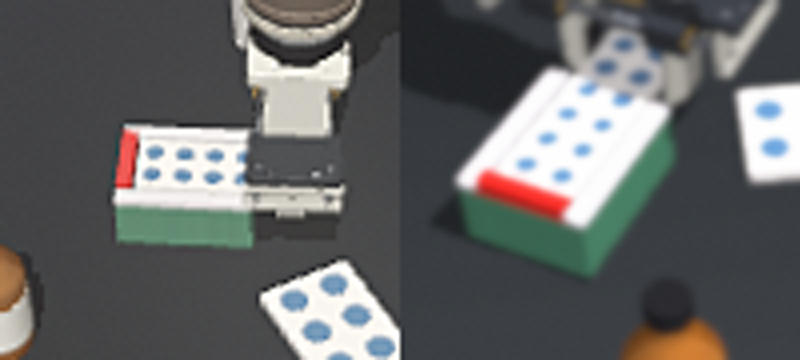

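The plate lies between the lips, nearly at the stop. I'll go on in half-millimetre steps until the force rises.

```bash
for i in 1; do :; done
python3 -m pendant '[[[0.5,0,0,0,0,0,1],[1,0,0,0,0,0,1],[1,0,0,0,0,0,1]]]'
python3 -m pendant '[[[0.5,0,0,0,0,0,1],[0.5,0,0,0,0,0,1],[0.5,0,0,0,0,0,1]]]'
python3 -m pendant '[[[0.5,0,0,0,0,0,1],[0.5,0,0,0,0,0,1],[0.5,0,0,0,0,0,1]]]'
```

```text
clock: 20.32
position: [0.5091, -0.1712, 0.2124]
ee_rot: [3.141, 0.075, 0.0]
force: [-1.5, -0.1, 5.5]
width: 0.585
clock: 20.7
position: [0.5095, -0.1712, 0.2124]
ee_rot: [3.141, 0.075, 0.0]
force: [-1.0, 0.4, 5.7]
width: 0.58
clock: 21.08
position: [0.5101, -0.1712, 0.2124]
ee_rot: [3.141, 0.075, 0.0]
force: [-1.7, 0.5, 4.9]
width: 0.582
```

```bash
python3 -m pendant '[[[0.5,0,0,0,0,0,1],[0.5,0,0,0,0,0,1],[0.5,0,0,0,0,0,1]]]'
python3 -m pendant '[[[0.4,0,0,0,0,0,1],[0.4,0,0,0,0,0,1],[0.4,0,0,0,0,0,1]]]'
```

```text
clock: 21.45
position: [0.5106, -0.1711, 0.2124]
ee_rot: [3.141, 0.075, 0.0]
force: [-1.6, 0.4, 5.4]
width: 0.582
clock: 21.82
position: [0.5109, -0.1711, 0.2124]
ee_rot: [3.141, 0.075, -0.0]
force: [-1.1, -0.7, 5.8]
width: 0.581
```

```bash
python3 -m pendant '[[[0.4,0,0,0,0,0,1],[0.4,0,0,0,0,0,1],[0.4,0,0,0,0,0,1]]]'
python3 -m pendant '[[[0.4,0,0,0,0,0,1],[0.4,0,0,0,0,0,1],[0.4,0,0,0,0,0,1]]]'
```

```text
clock: 22.2
position: [0.511, -0.1711, 0.2124]
ee_rot: [3.141, 0.075, -0.001]
force: [-2.5, -0.5, 7.4]
width: 0.576
clock: 22.58
position: [0.5112, -0.1711, 0.2123]
ee_rot: [3.141, 0.075, -0.002]
force: [-3.2, -0.3, 8.3]
width: 0.575
```

```bash
python3 -m pendant '[[[0.4,0,0,0,0,0,1],[0.4,0,0,0,0,0,1],[0.4,0,0,0,0,0,1]]]'
python3 - <<'E'
from h import *
a=get_image('side')[110:200,270:370,::-1]; b=get_image('scene')[160:250,220:320,::-1]
cv2.imwrite('pics/l5.png',cv2.resize(np.hstack([a,b]),None,fx=4,fy=4,interpolation=cv2.INTER_CUBIC))
E
```

```text
clock: 22.95
position: [0.5113, -0.1711, 0.2123]
ee_rot: [-3.141, -0.074, 0.003]
force: [-5.0, 0.6, 8.7]
width: 0.583
```

View pics/l5.png

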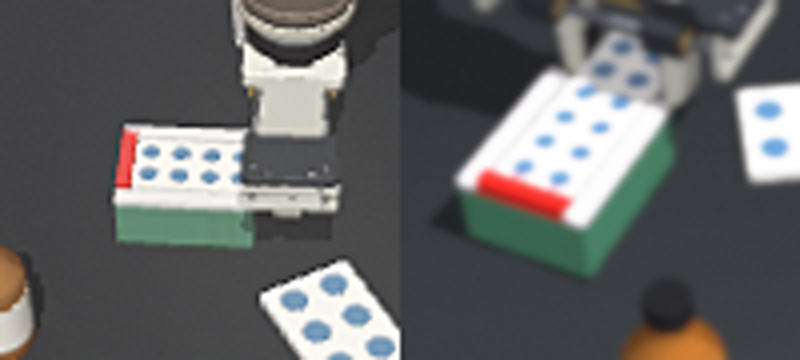

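The force has risen to 5 N and the tool has stopped moving, so the plate is against the stop. I'll relax slightly, open, and lift away.

```bash
python3 -m pendant '[[[-0.7,0,-0.4,0,0,0,1],[-0.7,0,-0.4,0,0,0,1],[-0.7,0,-0.4,0,0,0,0],[-0.7,0,-0.4,0,0,0,-0.5],[-0.7,0,-0.4,0,0,0,-1],[-0.7,0,-0.4,0,0,0,-1],[-0.7,0,-0.4,0,0,0,-1],[-0.7,0,-0.4,0,0,0,-1],[-0.7,0,-0.4,0,0,0,-1],[-0.7,0,-0.4,0,0,0,-1]]]'
python3 -m pendant '[[[0,0,-10,0,0,0,-1],[0,0,-30,0,0,0,-1],[0,0,-70,0,0,0,-1],[0,0,-120,0,0,0,-1],[-5,0,-170,0,0,0,-1],[-5,0,-180,0,0,0,-1],[-5,0,-180,0,0,0,-1],[-5,0,-180,0,0,0,-1],[-5,0,-180,0,0,0,-1]]]'
python3 - <<'E'
from h import *
st=arm.observe(); im=get_image('wrist')[:,:,::-1].copy(); cv2.imwrite('pics/w6.png',im);print(st['position'],st['force'])
c=cam('wrist',st)
for x in (0,):
  ang=np.radians(1.8); s=np.array([.5626,-.1696]); X=np.array([np.cos(ang),np.sin(ang)]);Y=np.array([-X[1],X[0]])
  print('expected plate corners px',np.round(proj(c,[[*(s+a*.075*X+b*.027*Y),.056] for a,b in((1,1),(1,-1),(-1,-1),(-1,1))]),1).tolist())
hsv=cv2.cvtColor(im,cv2.COLOR_BGR2HSV).astype(int);H,S,V=hsv[...,0],hsv[...,1],hsv[...,2]
def cen(m,z):
    v,u=np.where(m);P=plane(c,np.c_[u,v],z)[:,:2]*1000;return P
bl=((H>95)&(H<120)&(S>80)&(V>80)).astype(np.uint8);bl[235:]=0;bl[:,:260]=0;bl[:,380:]=0
n,l,s,ce=cv2.connectedComponentsWithStats(bl)
for i in range(1,n):
    if s[i,4]>30: print(s[i,4],np.round(ce[i],1),np.round(plane(c,ce[i],.056)[0,:2]*1000,1))
red=(((H<8)|(H>172))&(S>130));red[:, :250]=0;red[:,390:]=0;red[200:]=0
P=cen(red,.062);r=cv2.minAreaRect(P.astype(np.float32));print('red',np.round([*r[0],*r[1],r[2]],1))
a=get_image('side')[110:200,270:370,::-1]; b=get_image('scene')[160:250,220:320,::-1]
cv2.imwrite('pics/l6.png',cv2.resize(np.hstack([a,b]),None,fx=4,fy=4,interpolation=cv2.INTER_CUBIC))
E
```

```text
clock: 24.3
position: [0.5114, -0.1711, 0.2127]
ee_rot: [3.141, 0.075, 0.0]
force: [-0.1, -1.1, -0.7]
width: 1.0
clock: 25.42
position: [0.5062, -0.1712, 0.3913]
ee_rot: [-3.14, -0.075, 0.004]
force: [-0.7, 0.3, 0.7]
width: 0.999
[ 0.50615074 -0.17120799  0.39134556] [-0.69700484  0.33423617  0.7021432 ]
expected plate corners px [[285.9, 23.5], [352.6, 24.7], [345.3, 203.1], [286.5, 202.1]]
302 [302.3  40.7] [ 624.5 -154. ]
304 [332.8  41.2] [ 625.3 -179. ]
283 [302.   72.9] [ 599.5 -154.8]
280 [331.8  73.4] [ 600.4 -179.6]
264 [301.7 103.8] [ 574.6 -155.5]
262 [331.  104.3] [ 575.4 -180.5]
250 [301.6 133.5] [ 549.6 -156.3]
249 [330.2 133.9] [ 550.4 -181.3]
233 [301.3 161.8] [ 524.6 -157. ]
232 [329.4 162.3] [ 525.5 -182.1]
223 [301.2 189.1] [ 499.7 -157.9]
218 [328.7 189.6] [ 500.5 -183. ]
red [ 642.6 -167.4   14.5   62.8    2. ]
```

View pics/w6.png

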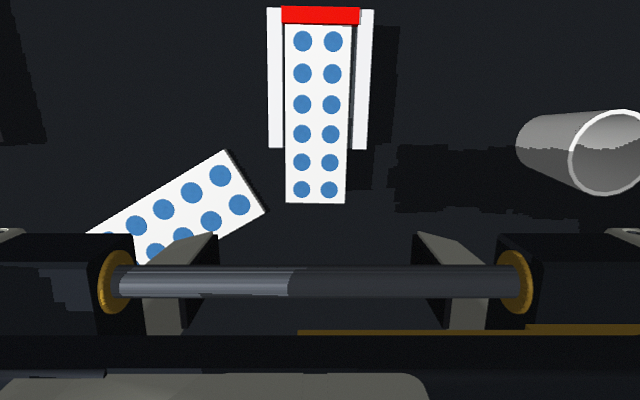

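View pics/l6.png

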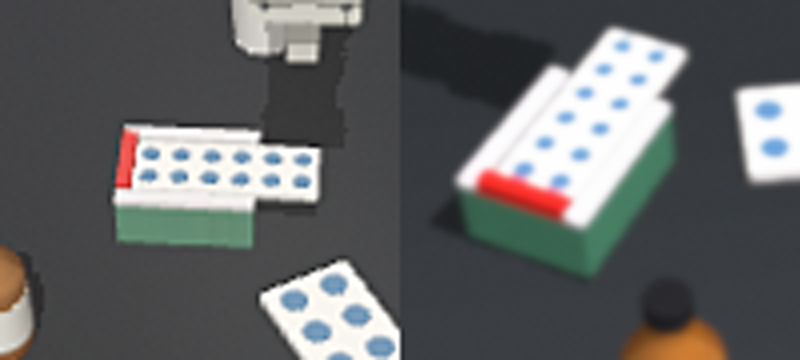

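Mean of the spots gives the plate centre at (562.5,-168.5), yaw 1.8°, against the seat at (562.6,-169.6). No gap shows at the stop, so I'll hand it in.

```bash
python3 -c "
from cell import arm
print(arm.sign_off())"
```

```text
the job is handed in; nothing more can be done
None
```

The plate is on the green stage, home against the red stop and released, and I handed the job in at about 25.5 s of the 64 s. The sign-off gave no verdict.

- **Edging out:** I pressed on the plate with the closed fingertips at about 5–7 N and slid it about 48 mm. It overhung by about 44 mm and lay flat.
- **Carrying:** I pinched the overhang, set the grip to 40 N for the lift and carry, and saw no slip on the way to the stage.
- **Placing:** I laid it about 11 mm short of the stop and slid it home. The last wrist force readings were about 5 N along the push and 9 N vertical. I then opened the fingers and lifted straight up.

**Last checks:** the wrist camera put the plate centre at (562.5, -168.5) mm with 1.8° yaw. The seat was estimated at (562.6, -169.6) mm, also 1.8°. No gap to the stop showed, and the arm was clear of everything. The bottle and beaker looked untouched in the pictures, but I did not re-measure them or the jar at the end.

**Disagreements:** the estimates of the seat from the different cameras differ by 1–2 mm, which is inside the tolerance. No check failed.

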